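# Return the round steel tooling to its parking mats

## Task

Put the three round pieces of steel tooling back on their parking mats: the hole saw (the hollow cup) on the red mat, the wide pale collet holder on the blue mat and the narrower, taller dark collet holder on the yellow mat. Each must stand upright in the middle of its mat, covering the black disc. Leave the wood offcut, the steel block and the chuck key as they lie.

Things in the scene. Friction and masses are not known exactly. Their poses are not given: they have to be found in the camera images.
- hole_saw_center (a point): hole saw: mottled steel round cup, 56 mm outside diameter, 45 mm high, standing on its closed back with the open hollow end up; wall about 2 mm to look at, to be treated as up to 10 mm thick; grip it across the outside. The point is its centre, on its axis half-way up (22.5 mm over its base); z is its axis, up
- pale_holder_center (a point): the wide, low, light grey steel collet holder: solid cylinder 48 mm in diameter, 26 mm high, with a small hole in its top, standing upright. The point is its centre, on its axis half-way up (13 mm over its base); z is its axis, up
- dark_holder_center (a point): the narrower, taller, dark grey steel collet holder: solid cylinder 42 mm in diameter, 36 mm high, with a small hole in its top, standing upright. The point is its centre, on its axis half-way up (18 mm over its base); z is its axis, up
- red_mat_middle (a point): fixed flat round red rubber mat, 84 mm across, 4 mm thick, lying on the bench, with a white-edged black disc of 56 mm diameter (the outline of the hole saw) in its middle; the point is the centre of its upper face, z up
- blue_mat_middle (a point): fixed flat round blue rubber mat, 84 mm across, 4 mm thick, lying on the bench, with a white-edged black disc of 48 mm diameter (the outline of the pale collet holder) in its middle; the point is the centre of its upper face, z up
- yellow_mat_middle (a point): fixed flat round yellow rubber mat, 84 mm across, 4 mm thick, lying on the bench, with a white-edged black disc of 42 mm diameter (the outline of the dark collet holder) in its middle; the point is the centre of its upper face, z up
- offcut_center (a point): bystander: loose flat cedar offcut (red-brown wood), 50 x 70 x 19 mm (its x, y, z), lying flat beyond the work; the point is its centre
- steel_block_center (a point): bystander: loose steel bar-shaped block, 32 x 100 x 20 mm (its x, y, z), lying flat beyond the work; the point is its centre
- chuck_key_center (a point): bystander: loose T-shaped steel drill chuck key, 70 x 73 x 17 mm (its x along the crossbar, y along the shank), lying flat to the right of the work; the point is the middle of it, 8.5 mm up
Not all that is in view belongs to the job. Leave any green or orange look-alike of the part that bears dark_holder_center alone.

How it is judged:
At the end, for the whole second after the job is handed in: Hole saw on red, pale holder on blue, dark holder on yellow: each resting on its mat (height within 4 mm), upright within 0.1 rad, axis within 12 mm of the mat's centre, released and at rest; offcut, steel block and chuck key within 20 mm of where they began (horizontal distance between hole_saw_center and red_mat_middle below 0.012 m and z of hole_saw_center in the frame of red_mat_middle between 0.0185 and 0.0265 m and angle between each of hole_saw_center, pale_holder_center, dark_holder_center's own z axis and vertical below 0.1 rad and linear speed of each of hole_saw, pale_holder, dark_holder below 0.02 m/s and angular speed of each of hole_saw, pale_holder, dark_holder below 0.2 rad/s and horizontal distance between pale_holder_center and blue_mat_middle below 0.012 m and z of pale_holder_center in the frame of blue_mat_middle between 0.009 and 0.017 m and horizontal distance between dark_holder_center and yellow_mat_middle below 0.012 m and z of dark_holder_center in the frame of yellow_mat_middle between 0.014 and 0.022 m and distance of each of offcut_center, steel_block_center, chuck_key_center from where it was at the start of the episode below 0.02 m); the robot touches nothing.
It fails at once if the cedar offcut is pushed or carried more than 30 mm from its place (distance of offcut_center from where it was at the start of the episode above 0.03 m).
It fails at once if the steel block is pushed or carried more than 30 mm from its place (distance of steel_block_center from where it was at the start of the episode above 0.03 m).
It fails at once if the chuck key is pushed or carried more than 30 mm from its place (distance of chuck_key_center from where it was at the start of the episode above 0.03 m).
It also fails if it takes over 88 s, if anything falls off the work surface, if the arm or the gripper's body presses on something with over 40 N, if the wrist force passes 120 N, or if a joint passes its speed limit or range.

## Robot

A 6-joint arm with a two-finger parallel gripper is mounted at the origin on a cart in front of the work surface, level with it; the furniture and walls round the work are solid. World frame = base frame: x ahead of the robot, y to its left, z up, the work surface at z = 0. Lengths are in m, angles in rad, forces in N, time in s.
With the tool pointing down it reaches from about 0.325 to 0.775 m from the base axis. Payload 5.5 kg.
Tool frame: the origin (TCP) lies at the very end of the fingers, on their centre line; the grasp point (between the pads) lies tcp_to_grasp behind it (tcp_to_grasp is the distance from the TCP to the grasp point, in m); z points along the fingers, y is the line along which they close (so a half turn about z gives the same grasp; the last joint's range is limited). The gripper opens to 88 mm and grips with 3 to 60 N. Pads are 20 mm wide; open, the fingers measure 115 mm over their backs; the gripper's body (75 mm by 178 mm) begins 61 mm behind the grasp point.
Start: joints at [1.273, 0.091, 1.231, -0, 1.82, -0.057], TCP at [0.143, 0.583, 0.223] pointing down, gripper open.
Joint ranges: [-2.87, 2.87], [-0.86, 2.18], [0.17, 2.46], [-1.51, 4.65], [0.06, 2.69], [-2.65, 2.65]. Speed limits (rad/s): [2.57, 2.57, 3.01, 3.14, 3.14, 3.14].

## Interface

Orientations are given as a unit quaternion [x, y, z, w].
In Python, from plant import get_state, capture, finish_job, tcp_to_grasp gives the robot as it stands.
- The arm moves only by the shell command python3 -m inch 'ROWS' [OPENING] [FORCE]. ROWS is JSON, a list of rows, each a list of 4 numbers: the shift along the tool's x, y, z in m, then the turn about the tool's z in degrees. In form: [[x, y, z, turn], ...]. A call has exactly 8 rows; each row shifts and turns the commanded pose from where the row before left it, along the tool's axes as they then stand; what a row does not reach is not made up. A row lasts 1/12 s, in which the tool goes at most 41.7 mm and 7.16 degrees, less where a joint would pass 70% of its speed; a pose out of reach is approached as far as the arm can. A call is refused whole if a number of a shift passes 0.0417 or a number of a turn 7.16, either way. A call with a gripper value outside its range is refused whole. OPENING is the gripper's target within -1 to 1 (fully open at 1, half-way at 0, shut at -1), set as the call begins (- or left out, the last holds). The fingers move at their own pace and stop on an object; FORCE is the grip in N (left out, the last holds). Time passes only in rows, so rows that do not move let the fingers close, or fill a call up. It gives the time, the measured TCP pose, the force, the opening and the grip force at its end, in the units of the state.
- get_state(): the state, without advancing time (a new reading comes with each control period).
- capture(name): name is "side" or "top" or "wrist"; returns a dict with "color" (420x560x3 uint8, red, green, blue), "mtx" (3x3 intrinsics, pixels), "rvec" (rotation vector, rad) and "tvec" (3), from world to camera coordinates, as OpenCV has them; the wrist camera has in their place "mount" (4x4, takes a point from camera to tool coordinates, whose origin is the TCP and whose axes are the flange's). Camera axes: x right, y down, z forward; pixel columns grow to the right and rows downward; lengths in m; the calibration is good to about 2 mm. A picture is of the moment at which its call begins: read the wrist's pose just before it. There is no depth.
- finish_job(): hands the job in; it is judged then, once.
The state is a dict: "t": time; "joint_pos": joint angles; "qd": joint speeds; "effort": joint torques, N m; "ee_pos": TCP position; "tool_rot": TCP orientation; "contact_force": force on the tool from outside, world axes, zero at the start; "torque": the same for the moment, N m; "opening": finger opening in m; "grasp_force": force on a finger pad.
Only numpy, scipy, OpenCV 4.12 (cv2) and the standard library are available. Lean on these libraries where they do the work, as an engineer would, in place of code of your own. Each camera call takes 0.05 s, during which the arm holds its last target. There are 200 camera calls.

## Working session

There is one attempt and no reset: what is moved stays moved. The work goes in short steps, Python scripts to look and compute and a shell command to move; the robot and the scene stay as the last step left them, time stands still between calls to the robot, and variables do not carry over. Pictures are saved under pics/ and viewed, at most 14 in all, crops included, and the job is handed in when it is done.

```bash
mkdir -p pics
python3 - <<'E'
from plant import *
import cv2
print(get_state(), tcp_to_grasp)
for n in("top","side"):
    c=capture(n); cv2.imwrite(f"pics/{n}0.png",cv2.resize(c["color"][:,:,::-1],(800,600),interpolation=cv2.INTER_CUBIC))
    print(n,c["mtx"],c["rvec"],c["tvec"])
print(capture("wrist")["mount"])
E
```

```text
{'t': 0.0, 'joint_pos': array([ 1.27333613e+00,  9.18533979e-02,  1.23184651e+00,  2.09395319e-05,
        1.81977359e+00, -5.66879487e-02]), 'qd': array([-0.00147676,  0.0022087 ,  0.00051474, -0.00013793,  0.0005053 ,
       -0.00163626]), 'effort': array([ 5.53533641e-05, -4.46449220e+01, -4.06443179e+01,  6.97284169e-02,
        2.94166803e-02, -1.46218495e-04]), 'ee_pos': array([0.14297768, 0.58242887, 0.22153237]), 'tool_rot': array([ 1.20092940e-01,  9.92762208e-01, -9.23928831e-04, -1.75646083e-04]), 'contact_force': array([-0.25480572,  0.43771001,  0.06938186]), 'torque': array([ 0.00457953, -0.03454688, -0.08055107]), 'grasp_force': 0.0, 'opening': 0.08786111188602387} 0.0187
top [[536.59045023   0.         281.49236636]
 [  0.         536.59045023 208.69825002]
 [  0.           0.           1.        ]] [ 2.21558233 -2.1720393   0.09655979] [-0.38637159  0.46522222  1.24184916]
side [[494.3668152    0.         283.77984602]
 [  0.         494.3668152  204.1352947 ]
 [  0.           0.           1.        ]] [ 1.97466745 -0.12147801  0.05092486] [-0.5140644  -0.04911952  1.2289917 ]
[[-1.02379981e-03 -9.58819172e-01 -2.84015401e-01  7.69067379e-02]
 [ 9.99999401e-01 -8.71639963e-04 -6.62126363e-04 -4.59010502e-04]
 [ 3.87300277e-04 -2.84015909e-01  9.58819490e-01 -1.62393501e-01]
 [ 0.00000000e+00  0.00000000e+00  0.00000000e+00  1.00000000e+00]]
```

View pics/top0.png

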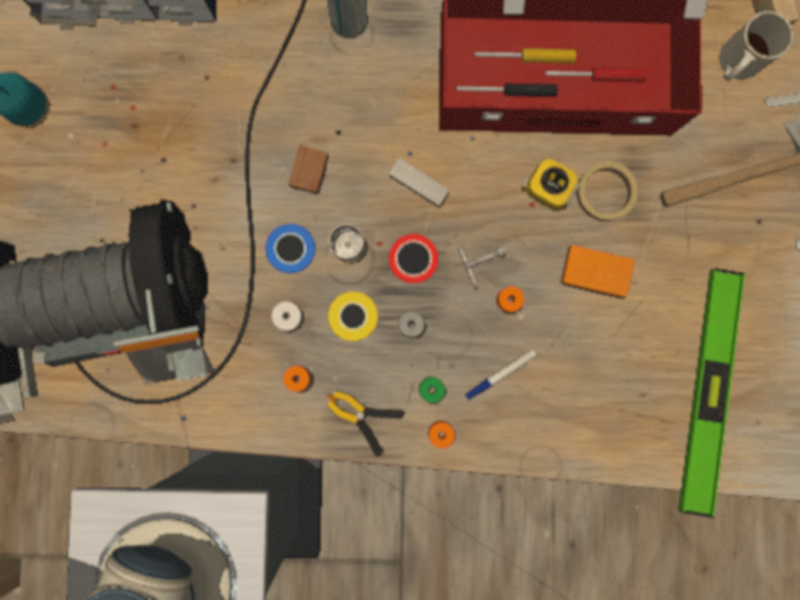

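View pics/side0.png

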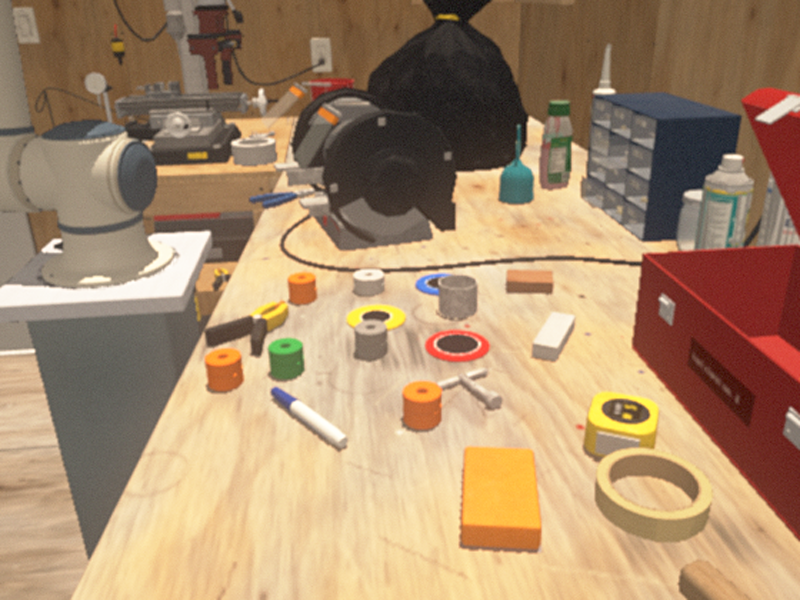

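Top view (800x600): the mats are blue (290,248), red (413,258) and yellow (352,316). The hole saw is at (348,243), the pale holder at (287,316) and the dark grey holder at (411,323). The orange items at (511,299), (297,378), (441,434) and the green one at (432,389) are look-alikes. The only dark grey one is at (411,323), so that is the dark holder. I'll confirm it in a crop.

```bash
cat > h.py <<'E'
import numpy as np, cv2
from plant import *
from scipy.spatial.transform import Rotation as R
def ray(u,v,z,c,st=None):
    d=np.linalg.inv(c["mtx"])@[u,v,1]
    if "mount" in c:
        q=R.from_quat(st["tool_rot"]).as_matrix(); M=np.array(c["mount"])
        o=q@M[:3,3]+st["ee_pos"]; d=q@M[:3,:3]@d
    else:
        r=cv2.Rodrigues(np.array(c["rvec"]))[0]; o=-r.T@np.ravel(c["tvec"]); d=r.T@d
    return o+d*(z-o[2])/d[2]
def togo(p,yaw=None):
    """tool-frame shift to bring TCP over world point p"""
    s=get_state(); q=R.from_quat(s["tool_rot"])
    return np.round(q.inv().apply(np.array(p)-s["ee_pos"])*1000,1)
E
python3 - <<'E'
from h import *
c=capture("top")
for n,u,v,z in [("blue",290,248,.004),("red",413,258,.004),("yel",352,316,.004),("saw",348,243,.045),("pale",287,316,.026),("dark",411,323,.036),("offc",309,169,.019),("block",419,182,.02),("key",482,262,.01),("green",432,389,.036)]:
    print(n,np.round(ray(u*.7,v*.7,z,c),3))
s=get_state(); print(R.from_quat(s["tool_rot"]).as_matrix().round(3))
a=c["color"][150:290,170:370,::-1]; cv2.imwrite("pics/crop.png",cv2.resize(a,None,fx=4,fy=4,interpolation=cv2.INTER_CUBIC))
E
```

```text
blue [ 0.554 -0.188  0.004]
red [ 0.542 -0.394  0.004]
yel [ 0.442 -0.295  0.004]
saw [ 0.559 -0.287  0.045]
pale [ 0.439 -0.19   0.026]
dark [ 0.432 -0.392  0.036]
offc [ 0.685 -0.218  0.019]
block [ 0.667 -0.401  0.02 ]
key [ 0.537 -0.509  0.01 ]
green [ 0.326 -0.428  0.036]
[[-0.971  0.238 -0.   ]
 [ 0.238  0.971 -0.001]
 [ 0.    -0.001 -1.   ]]
```

View pics/crop.png

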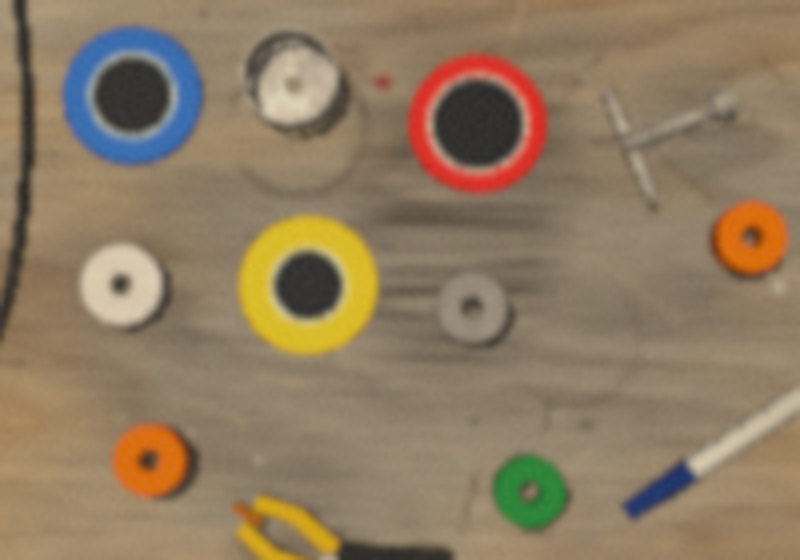

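The crop confirms it: the dark grey solid ring at crop (473,308) is the dark holder, and the green and orange ones stay put. The hole saw's rim is centred at about (293,81). The sander stands between the start pose and the work area, so I'll estimate its height before crossing.

Run:
```python
from h import *
from scipy.optimize import least_squares
def tri(ut,us):
    ct,cs=T,S
    def o(c):
        r=cv2.Rodrigues(np.array(c["rvec"]))[0]; return r,np.ravel(c["tvec"]),c["mtx"]
    Ps=[m@np.c_[r,t] for r,t,m in (o(ct),o(cs))]
    X=cv2.triangulatePoints(Ps[0],Ps[1],np.float64(ut).reshape(2,1)*.7,np.float64(us).reshape(2,1)*.7).ravel(); return (X[:3]/X[3]).round(3)
T=capture("top");S=capture("side")
print(tri((165,203),(440,115)),tri((205,280),(385,180)))
r=cv2.Rodrigues(S["rvec"])[0]; print("sidecam",-r.T@np.ravel(S["tvec"]))
o=-r.T@np.ravel(S["tvec"])
for y in (0,.1,.2):
  for u,v in((385,90),(440,115),(300,80),(275,200)):
    d=r.T@(np.linalg.inv(S["mtx"])@[u*.7,v*.7,1]); print(y,(u,v),(o+d*(y-o[1])/d[1]).round(3))
c=capture("wrist"); cv2.imwrite("pics/w0.png",c["color"][:,:,::-1])
```

```text
[ 0.577 -0.047  0.24 ] [ 0.482 -0.083  0.146]
sidecam [ 0.39452112 -1.19813893  0.43117483]
0 (385, 90) [0.489 0.    0.276]
0 (440, 115) [0.581 0.    0.232]
0 (300, 80) [0.352 0.    0.296]
0 (275, 200) [0.293 0.    0.099]
0.1 (385, 90) [0.497 0.1   0.263]
0.1 (440, 115) [0.596 0.1   0.215]
0.1 (300, 80) [0.348 0.1   0.285]
0.1 (275, 200) [0.285 0.1   0.071]
0.2 (385, 90) [0.505 0.2   0.25 ]
0.2 (440, 115) [0.612 0.2   0.198]
0.2 (300, 80) [0.344 0.2   0.274]
0.2 (275, 200) [0.276 0.2   0.043]
```

View pics/w0.png

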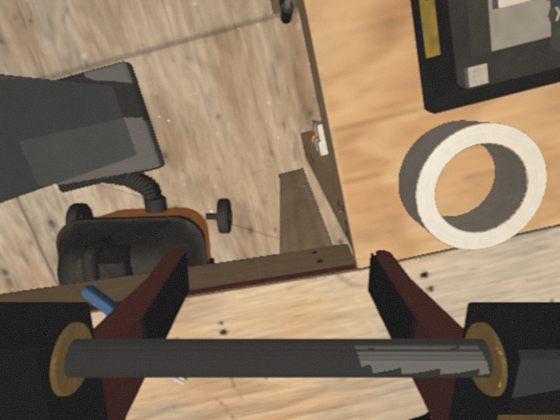

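```bash
python3 -m inch '[[0,0,-0.04,-6.9],[0,0,-0.04,-6.9],[0,0,-0.04,0],[0,0,-0.04,0],[0,0,-0.02,0],[-0.016,-0.036,0,0],[-0.016,-0.036,0,0],[-0.016,-0.036,0,0]]' 1 30
```

```text
t: 1.02
ee_pos: [0.1916, 0.4744, 0.402]
tool_rot: [-0.001, 1.0, -0.0, -0.0]
contact_force: [1.2, -1.4, 0.6]
opening: 0.0874
grasp_force: 0.0
```

```bash
python3 -m inch '[[-0.016,-0.036,0,0],[-0.016,-0.036,0,0],[-0.016,-0.036,0,0],[-0.016,-0.036,0,0],[-0.016,-0.036,0,0],[-0.016,-0.036,0,0],[-0.016,-0.036,0,0],[-0.016,-0.036,0,0]]'; python3 -m inch '[[-0.016,-0.036,0,0],[-0.016,-0.036,0,0],[-0.016,-0.036,0,0],[-0.016,-0.036,0,0],[-0.016,-0.036,0,0],[-0.016,-0.036,0,0],[-0.016,-0.036,0,0],[-0.016,-0.036,0,0]]'
```

```text
t: 1.68
ee_pos: [0.3192, 0.1849, 0.4029]
tool_rot: [-0.0, 1.0, 0.0, 0.001]
contact_force: [1.1, -0.2, 0.8]
opening: 0.0878
grasp_force: 0.0
t: 2.35
ee_pos: [0.4473, -0.1034, 0.4029]
tool_rot: [0.0, 1.0, -0.0, 0.0]
contact_force: [-0.3, -0.0, 0.7]
opening: 0.0882
grasp_force: 0.0
```

```bash
python3 -m inch '[[-0.0187,-0.0307,0.02,0],[-0.0187,-0.0307,0.02,0],[-0.0187,-0.0307,0.02,0],[-0.0187,-0.0307,0.02,0],[-0.0187,-0.0307,0.02,0],[-0.0187,-0.0307,0.02,0],[0,0,0.04,0],[0,0,0.04,0]]'
python3 - <<'E'
from h import *
s=get_state(); c=capture("wrist"); cv2.imwrite("pics/w1.png",c["color"][:,:,::-1]); print(s["ee_pos"])
np.savez("w1.npz",e=s["ee_pos"],q=s["tool_rot"],mtx=c["mtx"],mount=c["mount"])
E
```

```text
t: 3.02
ee_pos: [0.5603, -0.2877, 0.2001]
tool_rot: [0.001, 1.0, 0.0, -0.0]
contact_force: [-0.5, -0.5, -0.7]
opening: 0.0882
grasp_force: 0.0
[ 0.56027512 -0.28770705  0.20012391]
```

View pics/w1.png

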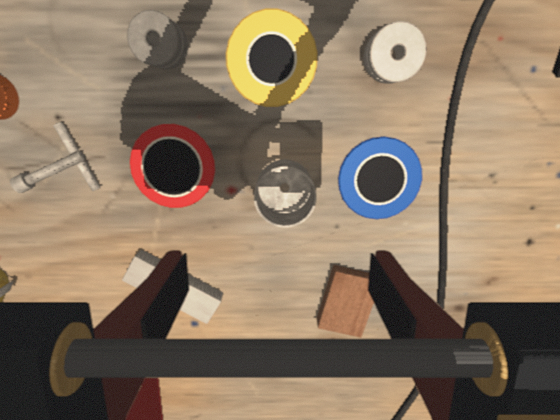

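The wrist view shows everything: red disc (172,166), blue (381,178), yellow (272,57), saw rim about (284,187), pale top (399,51), dark top (153,32).

Run:
```python
from h import *
w=np.load("w1.npz"); c=dict(mtx=w["mtx"],mount=w["mount"]); s=dict(ee_pos=w["e"],tool_rot=w["q"])
for n,u,v,z in [("blue",381,178,.004),("red",172,166,.004),("yel",272,57,.004),("saw",284,187,.045),("pale",399,51,.026),("dark",153,32,.036)]:
    print(n,ray(u,v,z,c,s).round(4))
im=cv2.imread("pics/w1.png")[130:250,220:340]; cv2.imwrite("pics/w1c.png",cv2.resize(im,None,fx=4,fy=4,interpolation=cv2.INTER_CUBIC))
```

```text
blue [ 0.554  -0.1862  0.004 ]
red [ 0.5413 -0.3931  0.004 ]
yel [ 0.4421 -0.2938  0.004 ]
saw [ 0.5537 -0.2833  0.045 ]
pale [ 0.4403 -0.1856  0.026 ]
dark [ 0.4267 -0.3899  0.036 ]
```

View pics/w1c.png

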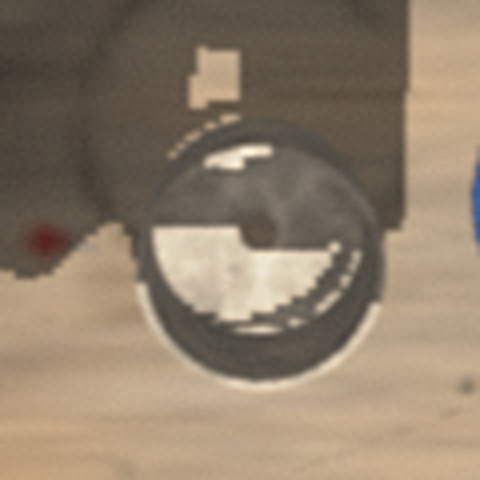

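Closer in, the saw's rim is centred at crop (260,264), which is full-image (285,196). That puts the saw at about (0.560,-0.285), in agreement with the top view.

```bash
python3 -m inch '[[0,0.003,0.03,0],[0,0,0.04,0],[0,0,0.04,0],[0,0,0.04,0],[0,0,0.02,0],[0,0,0.018,0],[0,0,0,0],[0,0,0,0]]'; python3 -m inch '[[0,0,0,0],[0,0,0,0],[0,0,0,0],[0,0,0,0],[0,0,0,0],[0,0,0,0],[0,0,0,0],[0,0,0,0]]' -0.3 35
```

```text
t: 3.73
ee_pos: [0.5593, -0.2823, 0.0151]
tool_rot: [-0.0, 1.0, 0.0, -0.0]
contact_force: [-0.4, -0.8, 0.9]
opening: 0.0878
grasp_force: 0.0
t: 4.4
ee_pos: [0.5597, -0.2825, 0.0154]
tool_rot: [-0.0, 1.0, -0.0, 0.0]
contact_force: [-0.4, 2.0, 4.5]
opening: 0.0552
grasp_force: 35.0
```

```bash
python3 -m inch '[[0,0,-0.02,0],[0,0,-0.03,0],[0.006,-0.037,0,0],[0.006,-0.037,0,0],[0.006,-0.037,0,0],[0,0,0,0],[0,0,0,0],[0,0,0,0]]'
python3 - <<'E'
from h import *
s=get_state(); c=capture("wrist"); cv2.imwrite("pics/w2.png",c["color"][:,:,::-1]); print(s["ee_pos"],ray(172,166,.004,c,s))
E
```

```text
t: 5.07
ee_pos: [0.541, -0.393, 0.0635]
tool_rot: [0.0, 1.0, 0.001, -0.001]
contact_force: [-0.4, -0.7, -0.9]
opening: 0.0549
grasp_force: 35.0
[ 0.54097909 -0.39295498  0.06353284] [ 0.49995174 -0.45836443  0.004     ]
```

View pics/w2.png

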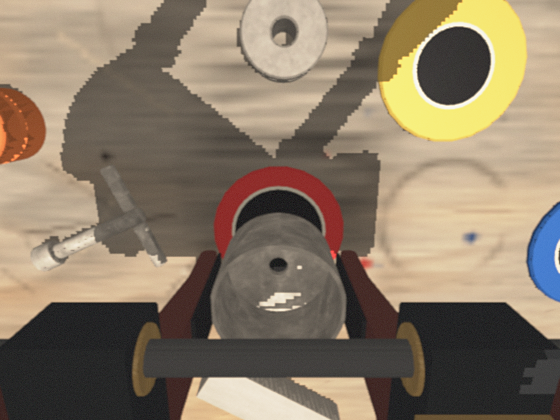

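The saw is held, centred over the red mat (mat centre column about 279). Lowering it.

```bash
python3 -m inch '[[0,0,0.02,0],[0,0,0.015,0],[0,0,0.008,0],[0,0,0.001,0],[0,0,0,0],[0,0,0,0],[0,0,0,0],[0,0,0,0]]'
```

```text
t: 5.78
ee_pos: [0.5417, -0.3935, 0.0213]
tool_rot: [-0.0, 1.0, -0.0, 0.0]
contact_force: [-0.1, 0.1, -1.0]
opening: 0.0553
grasp_force: 35.0
```

```bash
python3 -m inch '[[0,0,0.002,0],[0,0,0,0],[0,0,0,0],[0,0,0,0],[0,0,0,0],[0,0,0,0],[0,0,0,0],[0,0,0,0]]'; python3 -m inch '[[0,0,0,0],[0,0,0,0],[0,0,0,0],[0,0,0,0],[0,0,0,0],[0,0,0,0],[0,0,-0.01,0],[0,0,-0.03,0]]' 1
```

```text
t: 6.45
ee_pos: [0.5416, -0.3937, 0.019]
tool_rot: [-0.0, 1.0, -0.0, 0.0]
contact_force: [1.4, -0.8, 1.3]
opening: 0.0545
grasp_force: 35.0
t: 7.12
ee_pos: [0.5389, -0.3915, 0.0535]
tool_rot: [-0.0, 1.0, 0.003, -0.004]
contact_force: [0.5, 0.4, -0.4]
opening: 0.0879
grasp_force: 0.0
```

```bash
python3 -m inch '[[0,0,-0.04,0],[0,0,-0.03,0],[0.037,0,-0.01,0],[0.037,0,-0.01,0],[0.037,0.002,0,0],[0,0,0,0],[0,0,0,0],[0,0,0,0]]'
python3 - <<'E'
from h import *
s=get_state(); c=capture("wrist"); cv2.imwrite("pics/w3.png",c["color"][:,:,::-1]); print(s["ee_pos"])
for u,v in((279,200),(284,200),(279,210)): print(ray(u,v,.036,c,s))
E
```

```text
t: 7.78
ee_pos: [0.4308, -0.3917, 0.1496]
tool_rot: [0.0, 1.0, -0.0, 0.001]
contact_force: [0.5, 0.4, -0.1]
opening: 0.0881
grasp_force: 0.0
[ 0.43076832 -0.39166075  0.1495996 ]
[ 0.4255334  -0.39193137  0.036     ]
[ 0.42553691 -0.38803461  0.036     ]
[ 0.43364926 -0.39193592  0.036     ]
```

View pics/w3.png

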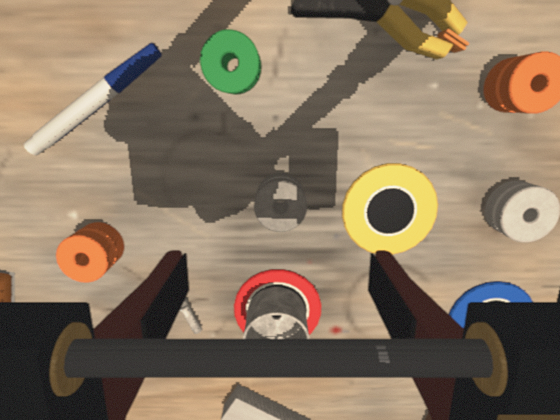

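The dark holder's top is at (281,206), so (0.430,-0.390), right under the tool. The saw stands on red at (277,310).

```bash
python3 -m inch '[[0,0.001,0.04,0],[0,0,0.04,0],[0,0,0.035,0],[0,0,0.015,0],[0,0,0.008,0],[0,0,0,0],[0,0,0,0],[0,0,0,0]]'; python3 -m inch '[[0,0,0,0],[0,0,0,0],[0,0,0,0],[0,0,0,0],[0,0,0,0],[0,0,0,0],[0,0,0,0],[0,0,0,0]]' -0.5 40
```

```text
t: 8.5
ee_pos: [0.4318, -0.3914, 0.0129]
tool_rot: [-0.0, 1.0, -0.001, 0.001]
contact_force: [0.6, -0.5, 0.7]
opening: 0.0877
grasp_force: 0.0
t: 9.17
ee_pos: [0.4303, -0.3904, 0.0106]
tool_rot: [-0.0, 1.0, 0.0, -0.0]
contact_force: [0.5, 0.1, 0.2]
opening: 0.0416
grasp_force: 40.0
```

```bash
python3 -m inch '[[0,0,-0.02,0],[0,0,-0.02,0],[-0.004,0.032,0,0],[-0.004,0.032,0,0],[-0.004,0.032,0,0],[0,0,0,0],[0,0,0,0],[0,0,0,0]]'
python3 - <<'E'
from h import *
s=get_state(); c=capture("wrist"); cv2.imwrite("pics/w4.png",c["color"][:,:,::-1]); print(s["ee_pos"])
E
```

```text
t: 9.83
ee_pos: [0.4422, -0.2946, 0.0503]
tool_rot: [-0.0, 1.0, -0.0, -0.0]
contact_force: [-0.3, 0.5, -3.3]
opening: 0.0415
grasp_force: 40.0
[ 0.44216647 -0.29457792  0.0502816 ]
```

View pics/w4.png

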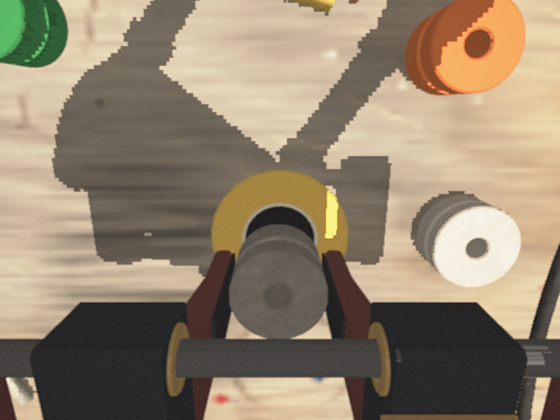

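The dark holder is held and the yellow mat is centred beneath it (column 280). Lower, settle and release.

```bash
python3 -m inch '[[0,0,0.02,0],[0,0,0.01,0],[0,0,0.005,0],[0,0,0.001,0],[0,0,0,0],[0,0,0,0],[0,0,0,0],[0,0,0,0]]'
```

```text
t: 10.55
ee_pos: [0.4423, -0.2946, 0.0146]
tool_rot: [0.0, 1.0, -0.0, 0.0]
contact_force: [0.8, 0.5, -2.1]
opening: 0.0411
grasp_force: 40.0
```

```bash
python3 -m inch '[[0,0,0.001,0],[0,0,0,0],[0,0,0,0],[0,0,0,0],[0,0,0,0],[0,0,0,0],[0,0,0,0],[0,0,0,0]]' 1; python3 -m inch '[[0,0,-0.03,0],[0,0,-0.04,0],[0,0,-0.04,0],[0,0.035,-0.015,0],[0,0.035,0,0],[0,0.035,0,0],[0,0,0,0],[0,0,0,0]]';  python3 - <<'E'
from h import *
s=get_state(); c=capture("wrist"); cv2.imwrite("pics/w5.png",c["color"][:,:,::-1]); print(s["ee_pos"])
for u,v in((279,200),(284,200),(279,210)): print(ray(u,v,.026,c,s))
E
```

```text
t: 11.22
ee_pos: [0.4424, -0.2945, 0.0137]
tool_rot: [-0.0, 1.0, -0.0, 0.0]
contact_force: [1.0, -0.1, 0.5]
opening: 0.0873
grasp_force: 0.0
t: 11.88
ee_pos: [0.4431, -0.1887, 0.1398]
tool_rot: [-0.001, 1.0, -0.001, 0.001]
contact_force: [1.3, -2.2, -0.3]
opening: 0.0879
grasp_force: 0.0
[ 0.44314    -0.18867747  0.13975615]
[ 0.43810275 -0.1890803   0.026     ]
[ 0.43809577 -0.18518151  0.026     ]
[ 0.44622626 -0.18906516  0.026     ]
```

View pics/w5.png

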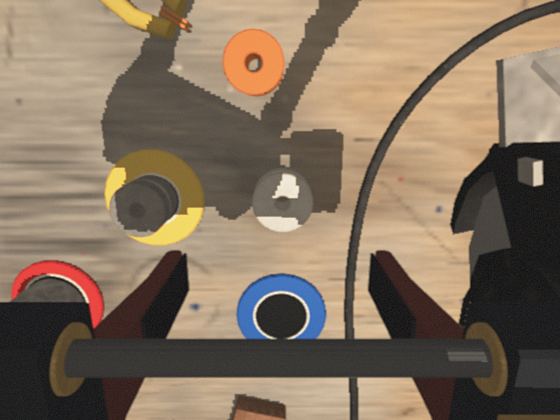

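The pale holder's top is at (283,200), so (0.438,-0.186). The dark holder is on yellow. The sander on the right is close to the gripper's wide side, so I'll back off and turn the gripper 90° before descending.

```bash
python3 - <<'E'
from h import *
print(get_state()["joint_pos"].round(2))
c=capture("top")
for z in(.05,.1,.15,.2): print(z,ray(207*.7,280*.7,z,c).round(3))
E
python3 -m inch '[[0,-0.035,-0.01,0],[0,-0.01,0,0],[0,0,0,0],[0,0,0,0],[0,0,0,0],[0,0,0,0],[0,0,0,-7],[0,0,0,-7]]'; python3 -c "
from plant import *;print(get_state()['joint_pos'].round(2))"
```

```text
[-0.47 -0.23  1.69 -0.    1.69 -2.05]
0.05 [ 0.493 -0.063  0.05 ]
0.1 [ 0.489 -0.075  0.1  ]
0.15 [ 0.484 -0.087  0.15 ]
0.2 [ 0.48  -0.099  0.2  ]
t: 12.65
ee_pos: [0.4423, -0.2337, 0.1484]
tool_rot: [-0.125, 0.992, 0.0, -0.0]
contact_force: [0.4, 0.1, 0.0]
opening: 0.0879
grasp_force: 0.0
[-0.55 -0.18  1.63  0.    1.7  -2.38]
```

Turning negative runs joint 6 into its limit, so I'll go the long way round, to yaw +250°. That leaves the camera on the side away from the sander.

```bash
python3 -m inch '[[0,0,0,7],[0,0,0,7],[0,0,0,7],[0,0,0,7],[0,0,0,7],[0,0,0,7],[0,0,0,7],[0,0,0,7]]'>/dev/null;python3 -m inch '[[0,0,0,7],[0,0,0,7],[0,0,0,7],[0,0,0,7],[0,0,0,7],[0,0,0,7],[0,0,0,7],[0,0,0,7]]'>/dev/null;python3 -m inch '[[0,0,0,7],[0,0,0,7],[0,0,0,7],[0,0,0,7],[0,0,0,7],[0,0,0,7],[0,0,0,7],[0,0,0,7]]';python3 -m inch '[[0,0,0,7],[0,0,0,7],[0,0,0,7],[0,0,0,7],[0,0,0,7],[0,0,0,7],[0,0,0,7],[0,0,0,7]]'>/dev/null;python3 -m inch '[[0,0,0,7],[0,0,0,7],[0,0,0,7],[0,0,0,7],[0,0,0,6],[0,0,0,6],[0,0,0,0],[0,0,0,0]]'
python3 - <<'E'
from h import *
s=get_state();print(s["joint_pos"].round(2),s["t"]); print(R.from_quat(s["tool_rot"]).as_matrix().round(3)); print(togo([.438,-.186,.06]),togo([.554,-.187,.06]))
E
```

```text
t: 14.65
ee_pos: [0.4424, -0.2336, 0.1485]
tool_rot: [0.975, 0.222, -0.0, -0.0]
contact_force: [-0.3, -0.5, -0.4]
opening: 0.0878
grasp_force: 0.0
t: 15.98
ee_pos: [0.4424, -0.2339, 0.1485]
tool_rot: [0.82, -0.572, -0.0, -0.0]
contact_force: [0.8, -0.1, -0.2]
opening: 0.0877
grasp_force: 0.0
[-0.55 -0.18  1.63  0.    1.7   2.23] 15.9833
[[ 0.346 -0.938 -0.   ]
 [-0.938 -0.346  0.   ]
 [-0.     0.    -1.   ]]
[-46.4 -12.5  88.5] [  -5.4 -121.    88.5]
```

```bash
python3 -m inch '[[-0.032,-0.008,0.01,0],[-0.0145,-0.0045,0.03,0],[0,0,0.04,0],[0,0,0.035,0],[0,0,0.018,0],[0,0,0.007,0],[0,0,0,0],[0,0,0,0]]'
python3 - <<'E'
from h import *
print(togo([.438,-.186,.005]))
E
```

```text
t: 16.65
ee_pos: [0.4387, -0.1867, 0.0097]
tool_rot: [0.82, -0.573, 0.001, -0.0]
contact_force: [-0.3, -0.3, 1.0]
opening: 0.0877
grasp_force: 0.0
[-0.9  0.4  4.7]
```

```bash
python3 -m inch '[[0,0,0.002,0],[0,0,0,0],[0,0,0,0],[0,0,0,0],[0,0,0,0],[0,0,0,0],[0,0,0,0],[0,0,0,0]]'; python3 -m inch '[[0,0,0,0],[0,0,0,0],[0,0,0,0],[0,0,0,0],[0,0,0,0],[0,0,0,0],[0,0,0,0],[0,0,0,0]]' -0.5 40; python3 -m inch '[[0,0,-0.02,0],[0,0,-0.02,0],[0,0,0,0],[0,0,0,0],[0,0,0,0],[0,0,0,0],[0,0,0,0],[0,0,0,0]]'
python3 - <<'E'
from h import *
print(togo([.554,-.187,.05]))
E
```

```text
t: 17.32
ee_pos: [0.4382, -0.1865, 0.0067]
tool_rot: [0.819, -0.574, -0.0, -0.0]
contact_force: [-0.4, -0.5, -0.7]
opening: 0.0878
grasp_force: 0.0
t: 17.98
ee_pos: [0.4383, -0.1865, 0.0067]
tool_rot: [0.819, -0.574, 0.0, -0.0]
contact_force: [0.5, 0.1, -0.6]
opening: 0.0477
grasp_force: 40.0
t: 18.65
ee_pos: [0.4376, -0.1862, 0.0455]
tool_rot: [0.819, -0.574, -0.001, 0.0]
contact_force: [0.4, -0.7, -2.2]
opening: 0.0474
grasp_force: 40.0
[  40.5 -109.1   -4.7]
```

```bash
python3 -m inch '[[0.0135,-0.0363,0,0],[0.0135,-0.0363,0,0],[0.0135,-0.0363,0,0],[0,0,0,0],[0,0,0,0],[0,0,0,0],[0,0,0,0],[0,0,0,0]]'
python3 - <<'E'
from h import *
s=get_state(); print(togo([.554,-.187,.0107]),s["joint_pos"].round(2)); c=capture("wrist"); cv2.imwrite("pics/w6.png",c["color"][:,:,::-1])
E
```

```text
t: 19.32
ee_pos: [0.5537, -0.1875, 0.0475]
tool_rot: [0.819, -0.574, 0.001, -0.0]
contact_force: [-0.3, -0.8, -1.5]
opening: 0.0473
grasp_force: 40.0
[-0.4 -0.5 36.8] [-0.38  0.09  1.55 -0.    1.51  2.41]
```

View pics/w6.png

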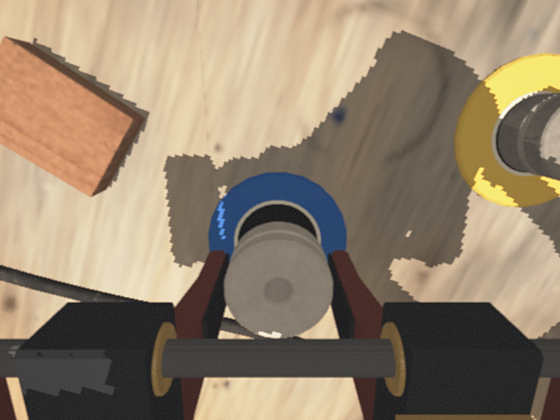

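The pale holder is centred over the blue mat (column 278), with the offcut clear at (70,115). Lowering it.

```bash
python3 -m inch '[[0,0,0.02,0],[0,0,0.01,0],[0,0,0.005,0],[0,0,0.001,0],[0,0,0,0],[0,0,0,0],[0,0,0,0],[0,0,0,0]]'
```

```text
t: 20.03
ee_pos: [0.5545, -0.1874, 0.0109]
tool_rot: [0.819, -0.574, 0.0, -0.0]
contact_force: [0.2, -0.3, -2.3]
opening: 0.0475
grasp_force: 40.0
```

```bash
python3 -m inch '[[0,0,0.0005,0],[0,0,0,0],[0,0,0,0],[0,0,0,0],[0,0,0,0],[0,0,0,0],[0,0,0,0],[0,0,0,0]]' 1; python3 -m inch '[[0,0,-0.02,0],[0,0,-0.04,0],[0,0,-0.04,0],[0,0,-0.04,0],[0,0,-0.04,0],[0,0,-0.04,0],[-0.03,0,-0.02,0],[0,0,0,0]]';  python3 - <<'E'
from h import *
s=get_state(); c=capture("wrist"); print(s["ee_pos"])
cv2.imwrite("pics/w7.png",c["color"][:,:,::-1])
c=capture("top"); cv2.imwrite("pics/t7.png",cv2.resize(c["color"][120:300,150:390,::-1],(800,600),interpolation=cv2.INTER_CUBIC))
E
```

```text
t: 20.7
ee_pos: [0.5544, -0.1873, 0.0101]
tool_rot: [0.819, -0.574, -0.0, 0.0]
contact_force: [-0.1, -1.1, 0.5]
opening: 0.0881
grasp_force: 0.0
t: 21.37
ee_pos: [0.5451, -0.1571, 0.258]
tool_rot: [0.82, -0.573, 0.005, -0.002]
contact_force: [-0.5, 0.6, 1.1]
opening: 0.088
grasp_force: 0.0
[ 0.54505707 -0.15705243  0.25803414]
```

View pics/w7.png

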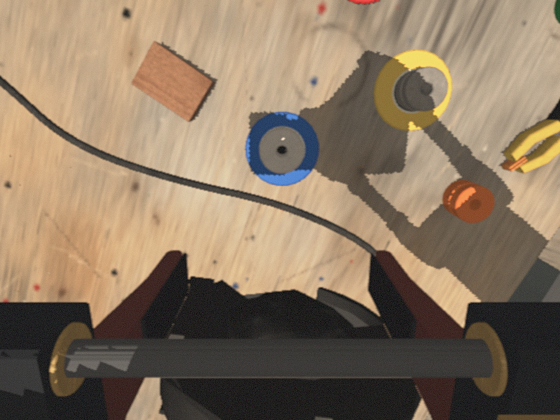

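View pics/t7.png

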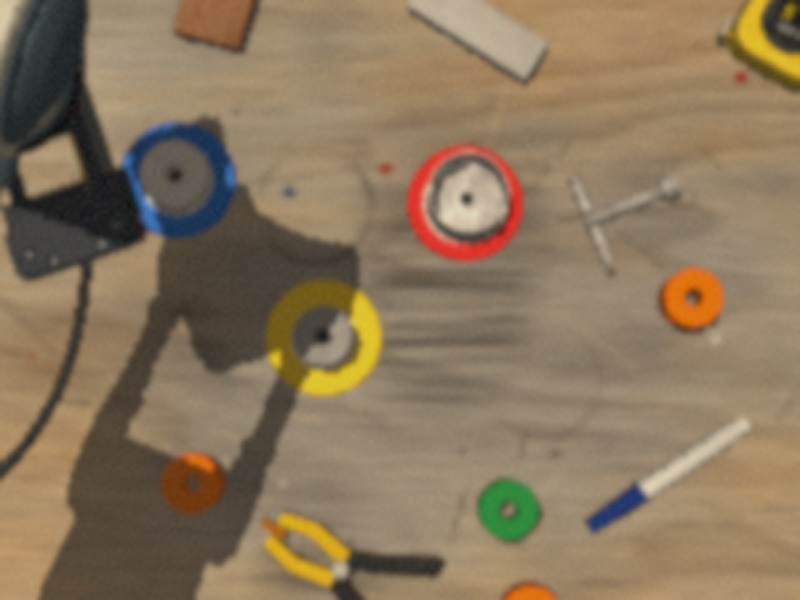

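The top crop shows all three pieces on their mats: saw (466,197) against red (465,202), pale (175,175) against blue (181,180), dark (323,335) against yellow (325,338). That leaves offsets of a few mm, mostly height parallax. The bystanders haven't moved. I'll move the tool clear and hand in.

```bash
python3 -m inch '[[0.03,0,-0.02,0],[0.02,0,-0.02,0],[0,0,-0.02,0],[0,0,0,0],[0,0,0,0],[0,0,0,0],[0,0,0,0],[0,0,0,0]]'; python3 -c "
from plant import *;print(finish_job())"
```

```text
t: 22.13
ee_pos: [0.5609, -0.2056, 0.3083]
tool_rot: [0.819, -0.573, -0.001, 0.0]
contact_force: [-0.1, -0.5, 0.5]
opening: 0.0879
grasp_force: 0.0
the job is handed in; nothing more can be done
None
```

The job is handed in at about 22 s of the 88 s: in the last picture the hole saw stood on red, the pale holder on blue and the dark holder on yellow, each within a few mm of its mat's centre, with the bystanders untouched; `finish_job` gave no verdict.

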